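# Set sprung tweezers to the gap engraved on a gauge plate

## Robot

A 7-joint arm with a two-finger parallel gripper is mounted at the origin on a cart in front of the work surface, level with it; the furniture and walls round the work are solid. World frame = base frame: x ahead of the robot, y to its left, z up, the work surface at z = 0. Lengths are in m, angles in rad, forces in N, time in s.
With the tool pointing down it reaches from about 0.4 to 0.85 m from the base axis. Payload 4.5 kg.
Tool frame: the origin (TCP) lies where the fingers leave the gripper's body, on its centre line; the fingertips stand 64 mm ahead of it and the grasp point (between the pads) lies 45 mm ahead of it; z points along the fingers, y is the line along which they close (so a half turn about z gives the same grasp; the last joint's range is limited). The gripper opens to 88 mm and grips with 3 to 60 N. Pads are 18 mm wide; open, the fingers measure 123 mm over their backs; the gripper's body (75 mm by 187 mm) begins 45 mm behind the grasp point.
Start: joints at [-1.126, 0.689, -0.195, 1.565, 0.157, 0.902, -0.215], TCP at [0.25, 0.573, 0.303] pointing down, gripper open.
Joint ranges: [-3.01, 3.01], [-0.46, 2.08], [-1.47, 1.51], [0.13, 2.56], [-1, 4.14], [0.04, 2.09], [-2.66, 2.66]. Speed limits (rad/s): [2.57, 2.57, 3.14, 3.14, 3.14, 3.14, 3.14].

## Interface

Orientations are given as a unit quaternion [x, y, z, w].
In Python, from plant import r gives the robot as it stands.
- The arm moves only by the tool play_rows, never from a script. Its arguments are lists of equal length, an entry for each row: "translation": the shift along the tool's x, y, z in m, a list of three; "delta_rot": the turn, a rotation vector about the tool's x, y, z in degrees, a list of three; "grip": the opening, from -1 (shut) to 1 (fully open). In form: {"translation": [[x, y, z], ...], "delta_rot": [[rx, ry, rz], ...], "grip": [grip, ...]}. A call has 1 to 20 rows; each row shifts and turns the commanded pose from where the row before left it, along the tool's axes as they then stand; what a row does not reach is not made up. A row lasts 1/8 s, in which the tool goes at most 62.5 mm and 10.7 degrees, less where a joint would pass 70% of its speed; a pose out of reach is approached as far as the arm can. A call with a gripper value outside its range is refused whole. The fingers move at their own pace and stop on an object; "squeeze" is the grip in N (left out, the last holds). Time passes only in rows, so rows that do not move let the fingers close. It gives the time, the measured TCP pose, the force, the opening and the grip force at its end, in the units of the state.
- r.get_state(): the state, without advancing time (a new reading comes with each control period).
- r.snapshot(name): name is "scene" or "top"; returns the picture (480x640x3 uint8, blue, green, red); there is no depth.
- r.get_calibration(name): a dict with "intrinsics" (3x3 intrinsics, pixels), "k1" (the pictures are not rectified: a ray, as slopes to the right and down, at radius r is drawn at 1 + k1 r^2 times it, then the intrinsics apply), "eye" and "rotation" of the camera in the world. Camera axes: x right, y up, looking along -z (the intrinsics and any distortion apply to the point x, -y, -z); pixel columns grow to the right and rows downward; lengths in m; the calibration is good to about 2 mm. A picture is of the moment at which its call begins. get_calibration takes no time and is no camera call.
- r.finish_job(): hands the job in; it is judged then, once.
Trained networks look in the newest picture that a camera, given by its name, has taken for a name from the list of things; names that differ only in an ending like _2 or _b are one class to them, and where a whole thing is asked for, a point or a joint stands for the part that bears it (a point fixed in the world has none). Each returns a list of dicts, best first, with "confidence" (0 to 1); they miss things now and then, are a little off and sometimes report something else, mostly with a low value. They report only what shows in the picture. A call takes as long as a camera call.
- r.look_for(camera, target): "point" ([x, y, z] in m, in world coordinates, good to about 4 mm: the middle of the surface that is visible of it).
- r.silhouettes(camera, target): "pixels" (480x640 bool, what is visible of it).
The state is a dict: "clock": time; "q": joint angles; "qd": joint speeds; "joint_torque": joint torques, N m; "tool_pos": TCP position; "eef_rot": TCP orientation; "contact_force": force on the tool from outside, world axes, zero at the start; "moment": the same for the moment, N m; "opening": opening from 0.0 (shut) to 1.0 (fully open); "finger_force": force on a finger pad.
Only numpy, scipy, OpenCV 4.12 (cv2) and the standard library are available. Lean on these libraries where they do the work, as an engineer would, in place of code of your own. Each camera call takes 0.05 s, during which the arm holds its last target. There are 200 camera calls.

## Task

Set up the gap gauge, then check the sprung tweezers against it. First lay the engraved plate flat and squarely on top of the plain thick plate, edges flush, and let go of it. Then lift the tweezers out of their stand, hold them upright with the tips just above the engraved plate without touching it, and squeeze until each tip stands over one of the two long engraved lines; finish holding the tweezers there, steady at that gap, and leave the other things alone.

Things in the scene. Friction and masses are not known exactly. Their poses are not given: they have to be found in the camera images.
- riser: The plain plate: a loose dark steel slab, 50 (its x) x 90 (its y) x 14 mm thick, 0.45 kg, no engraving, lying flat on the worktop. Origin at the centre of its underside, z up.
- gap_plate: The engraved plate: loose aluminium slab, 50 (its x) x 90 (its y) x 10 mm thick, 0.13 kg, flat on the worktop, engraved side up. Origin at the centre of its underside, z up. On top two long black lines run along its x at y = +6 and -6 mm (12 mm apart, 44 mm long, 1.4 mm wide); rows of short fine ticks nearer its ends. A half turn makes no difference.
- mark_a (a point): Middle of the engraved line at y = +6 mm on the top face of the engraved plate.
- mark_b (a point): Middle of the engraved line at y = -6 mm on the top face of the engraved plate.
- stand: The tweezers' stand, fixed to the worktop: a grey block 46 (its x) x 70 (its y) mm, 38 mm high, on a 60 x 86 x 10 mm foot, with one upright slot 9 (x) x 38 (y) mm, its floor 10 mm and its mouth 38 mm above the worktop. Origin at the centre of its underside.
- tweezers: Loose steel sprung tweezers, 99 mm long, 0.07 kg, standing upright on their tips in the stand's slot, round head up (13 mm wide). Origin midway between the open tips, at their height; z runs up to the head. The legs lie in the y-z plane at +y and -y, 10 mm wide along x (7 mm in the lower 37 mm, 4 mm at the tips), each sprung about an axis along x 92 mm above the tips.
- tip_a (a point): Centre of the lower end of the tweezers' leg at +y. The tip is 4 mm (x) x 2.6 mm (y). The tip gap is the distance from tip_a to tip_b, centre to centre: 30 mm when open.
- tip_b (a point): Centre of the lower end of the tweezers' leg at -y, as tip_a.
- rest_a (a point): Finger rest of the leg at +y, 46 mm above the tips: a round outward bulge, 5 mm radius, 12 mm long along x; this point is the outermost of it. Squeeze here along y. Both rests measure 33 mm across when open; each 1 mm less takes about 2 mm off the tip gap, so at about 24 mm across the rests the tips are 12 mm apart.
- rest_b (a point): Finger rest of the leg at -y, as rest_a. The springs push back on each side with about 2 N at first touch, 5 N at a 12 mm gap, 7 N when the tips nearly meet; the gap depends only on how far the rests are squeezed, and the legs spring open when released.
- vial: Bystander: a loose glass vial with a stopper, 34 mm across, 94 mm high, behind the work. Leave it alone. Origin at the centre of its underside.
- beaker: Bystander: a loose small glass beaker, 54 mm across, 66 mm high, behind the work. Leave it alone. Origin at the centre of its underside.

How it is judged:
By the outcome, as a careful person would: the job done as asked, in the order asked, and still so for the second after the job is handed in, while the arm keeps its last pose, push and grip.
It also fails if it takes over 54 s, if anything falls off the work surface, if the arm or the gripper's body presses on something with over 40 N, if the wrist force passes 120 N, or if a joint passes its speed limit or range.

## Working session

There is one attempt and no reset: what is moved stays moved. The work goes in short steps, Python scripts to look and compute and a tool call to move; the robot and the scene stay as the last step left them, time stands still between calls to the robot, and variables do not carry over. Pictures are saved under pics/ and viewed, at most 10 in all, crops included, and the job is handed in when it is done.

Besides the shell and the picture viewer there is one more tool, called after "Call:" as name(argument=value, ...) on one line, values as JSON. play_rows: Moves the arm, as the interface text tells. Its arguments: {"type":"object","properties":{"translation":{"type":"array","items":{"type":"array","items":{"type":"number"}}},"delta_rot":{"type":"array","items":{"type":"array","items":{"type":"number"}}},"grip":{"type":"array","items":{"type":"number"}},"squeeze":{"type":"number"}},"required":["translation","delta_rot","grip"]}

```bash
ls; mkdir -p pics; python3 - <<'E'
from plant import r
import cv2,numpy as np
for n in ("scene","top"):
    im=r.snapshot(n); cv2.imwrite(f"pics/{n}0.png",im)
    c=r.get_calibration(n); print(n,c)
    for t in ("riser","gap_plate","stand","tweezers","vial","beaker"):
        o=r.look_for(n,t); print(t,[(np.round(d["point"],4),round(d["confidence"],2)) for d in o[:2]])
s=r.get_state();print(s)
E
```

```text
pics
scene {'intrinsics': array([[550.13905025,   0.        , 323.61306096],
       [  0.        , 550.13905025, 237.36397894],
       [  0.        ,   0.        ,   1.        ]]), 'k1': -0.00895719666666855, 'eye': array([-0.04615952, -0.30029086,  0.65019063]), 'rotation': array([ 0.37424837, -0.2111157 , -0.43826682,  0.7894875 ])}
riser [(array([0.4987, 0.109 , 0.018 ]), 0.62)]
gap_plate [(array([ 0.509 , -0.1412,  0.0076]), 0.73)]
stand [(array([0.4986, 0.2657, 0.0251]), 0.77)]
tweezers [(array([0.5159, 0.2777, 0.0695]), 0.63), (array([ 0.5095, -0.1405,  0.0079]), 0.35)]
vial [(array([0.6602, 0.1228, 0.0503]), 0.91)]
beaker [(array([ 0.6269, -0.0641,  0.0416]), 0.65)]
top {'intrinsics': array([[620.7024665 ,   0.        , 319.29786384],
       [  0.        , 620.7024665 , 243.40628103],
       [  0.        ,   0.        ,   1.        ]]), 'k1': -0.1797732687005151, 'eye': array([0.35737633, 0.1085252 , 1.24072948]), 'rotation': array([-0.06678043,  0.06711138,  0.71006878, -0.69773832])}
riser [(array([0.4967, 0.1105, 0.0125]), 0.75)]
gap_plate [(array([ 0.5195, -0.1354,  0.0112
[... 211 characters left out ...]
lock': 0.7, 'q': array([-1.12619078,  0.68904754, -0.19458804,  1.56528927,  0.1572992 ,
        0.90249657, -0.21508657]), 'qd': array([-0.00084484,  0.00018509, -0.00098631,  0.00101756, -0.00177016,
       -0.0005585 , -0.00118612]), 'joint_torque': array([ 7.29929034e-04, -5.27369678e+01, -1.26693986e+00, -1.53715682e+01,
       -5.20580588e-02, -4.99017915e-04,  3.35580148e-05]), 'tool_pos': array([0.24958541, 0.5730315 , 0.30277805]), 'eef_rot': array([2.03949367e-01, 9.78981435e-01, 6.98060201e-05, 1.20871739e-05]), 'contact_force': array([ 0.12798533, -0.34439707,  0.48853063]), 'moment': array([0.00324692, 0.02296511, 0.01451351]), 'finger_force': 0.0, 'opening': 1.0003340017033413}
```

View pics/scene0.png

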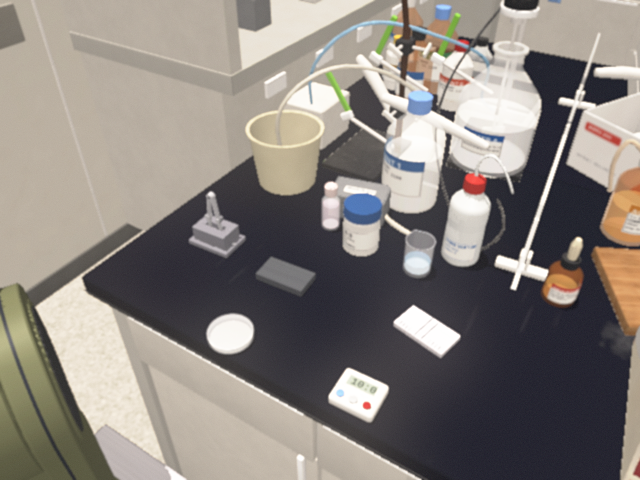

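View pics/top0.png

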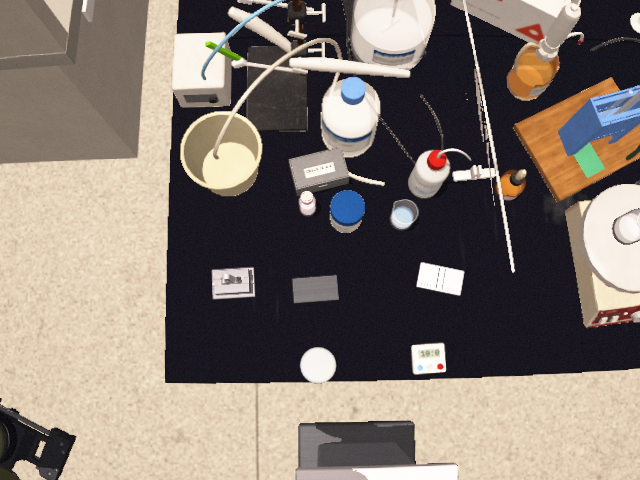

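The scene view shows the stand with the tweezers at (215,230), the riser at (286,276) and the engraved plate at (427,331). In the top view they are at (233,283), (315,289) and (440,279), with the vial at (308,204) and the beaker at (404,214). Next I'll fit the poses from the silhouettes.

```bash
cat > h.py <<'E'
import numpy as np, cv2
from scipy.spatial.transform import Rotation as R
from scipy.optimize import minimize
from plant import r
def proj(n,P):
    c=r.get_calibration(n); p=R.from_quat(c["rotation"]).inv().apply(np.asarray(P,float)-c["eye"])
    s=np.c_[p[:,0],-p[:,1]]/-p[:,2:]; s=s*(1+c["k1"]*(s**2).sum(1,keepdims=True))
    K=c["intrinsics"]; return s@K[:2,:2].T+K[:2,2]
def ray(n,uv,z):
    "world points at height z for pixels"
    c=r.get_calibration(n);K=c["intrinsics"]; d=(np.atleast_2d(uv)-K[:2,2])/[K[0,0],K[1,1]]
    s=d.copy()
    for _ in range(8): s=d/(1+c["k1"]*(s**2).sum(1,keepdims=True))
    v=R.from_quat(c["rotation"]).apply(np.c_[s[:,0],-s[:,1],-np.ones(len(s))])
    return c["eye"]+v*((z-c["eye"][2])/v[:,2:])
def box(p,sx,sy,z0,z1):
    c=np.array([[a*sx/2,b*sy/2] for a in(-1,1) for b in(-1,1)])
    q=c@np.array([[np.cos(p[2]),np.sin(p[2])],[-np.sin(p[2]),np.cos(p[2])]])+p[:2]
    return np.vstack([np.c_[q,np.full(4,z)] for z in(z0,z1)])
def fit(masks,p0,sx,sy,z0,z1):
    "pose x,y,yaw maximising the overlap of the projected box with soft masks"
    S=8
    big={n:cv2.GaussianBlur(m.astype(np.float32),(0,0),.6) for n,m in masks.items()}
    def cost(p):
        e=0
        for n,m in big.items():
            h=cv2.convexHull(proj(n,box(p,sx,sy,z0,z1)).astype(np.float32))[:,0]
            o=h.min(0).astype(int)-12; w=h.max(0).astype(int)+12-o
            im=np.zeros((w[1]*S,w[0]*S),np.uint8); cv2.fillPoly(im,[np.round((h-o+.5)*S).astype(int)],1)
            im=cv2.GaussianBlur(cv2.resize(im.astype(np.float32),tuple(w.tolist()),interpolation=cv2.INTER_AREA),(0,0),.6)
            e+=((im-m[o[1]:o[1]+w[1],o[0]:o[0]+w[0]])**2).sum()/m.sum()
        return e
    s=minimize(cost,p0,method="Nelder-Mead",options=dict(initial_simplex=np.array(p0)+np.array([[0,0,0],[.006,0,0],[0,.006,0],[0,0,.1]]),xatol=1e-4,fatol=1e-5))
    return s.x,s.fun
def best(n,t,near=None):
    o=r.silhouettes(n,t); return o[0]["pixels"] if o else None
E
python3 - <<'E'
from h import *
for n in("scene","top"): r.snapshot(n)
for t,p0,d in (("riser",[.497,.11,0],(.05,.09,0,.014)),("gap_plate",[.515,-.138,-.1],(.05,.09,0,.01)),("stand",[.51,.275,0],(.046,.07,.0,.038))):
    m={n:best(n,t) for n in("scene","top")}
    print(t,{n:(x.sum(),np.round(np.argwhere(x).mean(0)[::-1],1)) for n,x in m.items()})
    for k in (["scene"],["top"],["scene","top"]):
        print(k,*[np.round(v,4) for v in fit({n:m[n] for n in k},p0,*d)])
for n in("scene","top"):
    for t in("tip_a","tip_b","rest_a","rest_b"):
        print(n,t,[(np.round(d["point"],4),round(d["confidence"],2)) for d in r.look_for(n,t)[:3]])
ims=[cv2.resize(r.snapshot("top")[y:y+60,x:x+70],None,fx=5.7,fy=5.7,interpolation=cv2.INTER_CUBIC) for x,y in((200,255),(405,250))]
im=r.snapshot("scene"); ims2=[cv2.resize(im[y:y+70,x:x+80],None,fx=5,fy=5,interpolation=cv2.INTER_CUBIC) for x,y in((180,187),(387,300))]
a=np.hstack([i[:300,:399] for i in ims]);b=np.hstack([i[:300,:399] for i in ims2]);cv2.imwrite("pics/c1.png",np.vstack([a,b]))
E
```

```text
riser {'scene': (np.int64(1407), array([284.9, 276.1])), 'top': (np.int64(1157), array([314.9, 289. ]))}
['scene'] [0.505  0.115  0.0598] 0.0086
['top'] [0.5016 0.1163 0.0643] 0.0062
['scene', 'top'] [0.5031 0.1156 0.0527] 0.0548
gap_plate {'scene': (np.int64(1623), array([426.2, 331.3])), 'top': (np.int64(1213), array([439.3, 279.1]))}
['scene'] [ 0.5206 -0.1379 -0.2219] 0.0288
['top'] [ 0.5172 -0.1352 -0.233 ] 0.0206
['scene', 'top'] [ 0.5187 -0.1365 -0.2413] 0.1017
stand {'scene': (np.int64(1355), array([216.7, 236.9])), 'top': (np.int64(1154), array([233.8, 283.7]))}
['scene'] [0.5151 0.2737 0.1257] 0.1163
['top'] [0.5132 0.2779 0.0494] 0.2814
['scene', 'top'] [0.5149 0.2748 0.1269] 0.4038
scene tip_a [(array([0.515 , 0.2879, 0.0602]), 0.59), (array([0.6602, 0.1225, 0.0525]), 0.52)]
scene tip_b [(array([0.515 , 0.2879, 0.0602]), 0.59), (array([0.6602, 0.1225, 0.0525]), 0.52)]
scene rest_a [(array([0.5175, 0.269 , 0.0625]), 0.69)]
scene rest_b [(array([0.5175, 0.269 , 0.0625]), 0.69)]
top tip_a [(array([0.5206, 0.2636, 0.0629]), 0.63)]
top tip_b [(array([0.5206, 0.2636, 0.0629]), 0.63)]
top rest_a [(array([0.5185, 0.2693, 0.0653]), 0.53)]
top rest_b [(array([0.5185, 0.2693, 0.0653]), 0.53)]
```

View pics/c1.png

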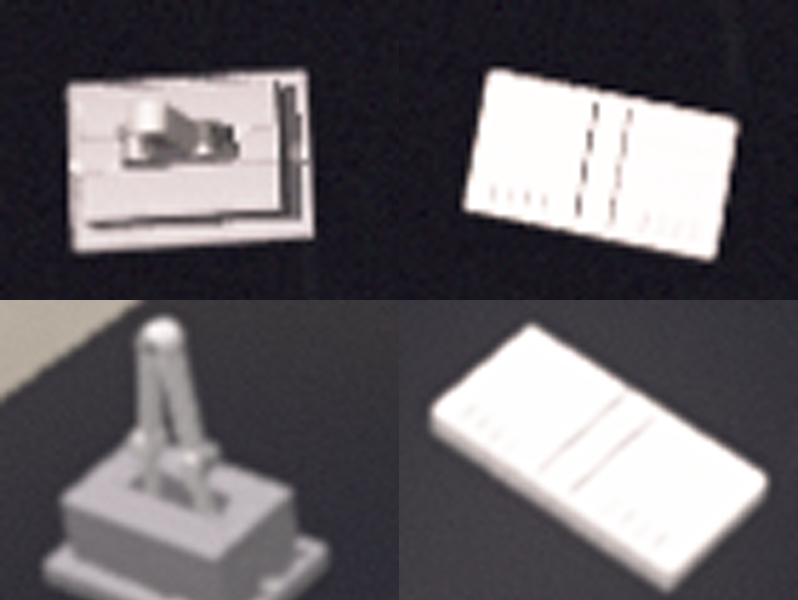

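Top row: the stand with the tweezers, and the engraved plate turned about -13°. The two cameras' fits differ by a constant offset of about 3 mm, so I average them. Next I'll plan the grasp of the plate.

```bash
cat >> h.py <<'E'
def plan(pos,yaw):
    "turn (deg about tool z) so that tool y lies along world yaw (mod pi); then shift in the new tool axes"
    s=r.get_state(); T=R.from_quat(s["eef_rot"]); y=T.apply([0,1,0]); cur=np.arctan2(y[1],y[0])
    d=(yaw-cur+np.pi/2)%np.pi-np.pi/2   # world turn; tool z is down so the sign flips
    down=R.from_matrix(np.c_[[np.sin(cur+d),-np.cos(cur+d),0],[np.cos(cur+d),np.sin(cur+d),0],[0,0,-1]])
    print("t",s["clock"],"turn now",np.round(np.degrees((T.inv()*down).as_rotvec()),2),"shift mm",np.round(1e3*down.inv().apply(np.array(pos)-s["tool_pos"]),1),"pos",np.round(s["tool_pos"],4),"yaw",round(np.degrees(cur),2),"q7",s["q"][6].round(2),"open",s["opening"].round(3),"F",s["finger_force"],s["contact_force"].round(1))
E
python3 -c "
from h import *
plan([.519,-.1366,.15],-.228)"
```

```text
Traceback (most recent call last):
  File "h.py", line 41, in plan
    down=R.from_matrix(np.c_[[np.sin(cur+d),-np.cos(cur+d),0],[np.cos(cur+d),np.sin(cur+d),0],[0,0,-1]])
  File "scipy/spatial/transform/_rotation.pyx", line 1143, in scipy.spatial.transform._rotation.Rotation.from_matrix
ValueError: Non-positive determinant (left-handed or null coordinate frame) in rotation matrix 0: [[-0.22602974  0.9741204   0.        ]
 [-0.9741204  -0.22602974  0.        ]
 [ 0.          0.         -1.        ]].
```

```bash
sed -i 's/np.sin(cur+d),-np.cos(cur+d),0\]/-np.sin(cur+d),np.cos(cur+d),0]/' h.py
python3 -c "
from h import *
plan([.519,-.1366,.15],-.228)"
```

```text
Traceback (most recent call last):
  File "h.py", line 42, in plan
    print("t",s["clock"],"turn now",np.round(np.degrees((T.inv()*down).as_rotvec()),2),"shift mm",np.round(1e3*down.inv().apply(np.array(pos)-s["tool_pos"]),1),"pos",np.round(s["tool_pos"],4),"yaw",round(np.degrees(cur),2),"q7",s["q"][6].round(2),"open",s["opening"].round(3),"F",s["finger_force"],s["contact_force"].round(1))
                                                                                                                                                                                                                                                              ^^^^^^^^^^^^^^^^^^
AttributeError: 'float' object has no attribute 'round'
```

```bash
sed -i 's/s\["opening"\].round(3)/round(s["opening"],4)/' h.py
python3 -c "
from h import *
plan([.519,-.1366,.15],-.228)"
```

```text
t 1.65 turn now [ 0.   -0.   79.53] shift mm [-630.4  422.9  152.8] pos [0.2496 0.573  0.3028] yaw 66.46 q7 -0.22 open 0.9988 F 0.0 [-0.7  0.4  0.5]
```

Call:
play_rows(translation=[[0,0,0],[0,0,0],[0,0,0],[0,0,0],[0,0,0],[0,0,0],[0,0,0],[0,0,0],[-0.045,0.03,0.005],[-0.045,0.03,0.005],[-0.045,0.03,0.005],[-0.045,0.03,0.005],[-0.045,0.03,0.005],[-0.045,0.03,0.005],[-0.045,0.03,0.005],[-0.045,0.03,0.005],[-0.045,0.03,0.005],[-0.045,0.03,0.005],[-0.045,0.03,0.005],[-0.045,0.03,0.005]], delta_rot=[[0,0,10],[0,0,10],[0,0,10],[0,0,10],[0,0,10],[0,0,10],[0,0,10],[0,0,9.5],[0,0,0],[0,0,0],[0,0,0],[0,0,0],[0,0,0],[0,0,0],[0,0,0],[0,0,0],[0,0,0],[0,0,0],[0,0,0],[0,0,0]], grip=[1,1,1,1,1,1,1,1,1,1,1,1,1,1,1,1,1,1,1,1], squeeze=20)

```text
clock: 4.15
tool_pos: [0.4793, -0.0358, 0.2427]
eef_rot: [0.783, 0.622, 0.001, 0.0]
contact_force: [0.8, 0.7, 0.1]
opening: 1.001
finger_force: 0.0
```

```bash
python3 -c "
from h import *
plan([.519,-.1366,.067],-.228)"
```

```text
t 4.15 turn now [ 0.05 -0.04  0.04] shift mm [-89.2  61.4 175.7] pos [ 0.4793 -0.0358  0.2427] yaw -13.02 q7 -0.22 open 1.0014 F 0.0 [0.8 0.7 0.1]
```

Call:
play_rows(translation=[[-0.0446,0.0307,0.015],[-0.0446,0.0307,0.015],[0,0,0.04],[0,0,0.04],[0,0,0.03],[0,0,0.02],[0,0,0.01],[0,0,0.0057],[0,0,0]], delta_rot=[[0,0,0],[0,0,0],[0,0,0],[0,0,0],[0,0,0],[0,0,0],[0,0,0],[0,0,0],[0,0,0]], grip=[1,1,1,1,1,1,1,1,1])

```text
clock: 5.28
tool_pos: [0.5184, -0.135, 0.0672]
eef_rot: [0.783, 0.622, 0.0, 0.0]
contact_force: [1.5, 0.7, -1.0]
opening: 1.0
finger_force: 0.0
```

Call:
play_rows(translation=[[0,0,0],[0,0,0],[0,0,0],[0,0,0],[0,0,0],[0,0,0],[0,0,0],[0,0,0]], delta_rot=[[0,0,0],[0,0,0],[0,0,0],[0,0,0],[0,0,0],[0,0,0],[0,0,0],[0,0,0]], grip=[0,0,-0.2,-0.2,-0.2,-0.2,-0.2,-0.2], squeeze=15)

```text
clock: 6.28
tool_pos: [0.5184, -0.135, 0.0671]
eef_rot: [0.783, 0.622, 0.0, 0.0]
contact_force: [0.6, -0.2, 3.2]
opening: 0.565
finger_force: 15.0
```

```bash
python3 - <<'E'
from h import *
plan([.5033,.1157,.13],.062)
for n in("scene","top"):
    r.snapshot(n)
    m=best(n,"gap_plate"); print(n, m.sum(),*fit({n:m},[.519,-.137,-.228],.05,.09,0,.01))
E
```

```text
t 6.275 turn now [  0.04  -0.   -16.59] shift mm [251.2   0.4 -62.9] pos [ 0.5184 -0.135   0.0671] yaw -13.04 q7 -0.07 open 0.5647 F 15.000351369380951 [ 0.6 -0.2  3.2]
scene 824 [ 0.52089331 -0.13982172 -0.29677596] 1.0204012393951416
top 339 [ 0.51977949 -0.13074588 -0.14584979] 2.1859540939331055
```

Call:
play_rows(translation=[[0,0,-0.02],[0,0,-0.03],[0,0,-0.02],[0,0,0],[0,0,0]], delta_rot=[[0,0,0],[0,0,0],[0,0,0],[0,0,-8.3],[0,0,-8.3]], grip=[-0.2,-0.2,-0.2,-0.2,-0.2])

```text
clock: 7.1
tool_pos: [0.5175, -0.1348, 0.1368]
eef_rot: [0.683, 0.73, -0.0, -0.001]
contact_force: [1.0, -0.3, -1.4]
opening: 0.562
finger_force: 15.0
```

Call:
play_rows(translation=[[0.03,0,0],[0.05,0,0],[0.05,0,0],[0.05,0,0],[0.04,0,0],[0.02,0,0],[0,0,0],[0,0,0]], delta_rot=[[0,0,0],[0,0,0],[0,0,0],[0,0,0],[0,0,0],[0,0,0],[0,0,0],[0,0,0]], grip=[-0.2,-0.2,-0.2,-0.2,-0.2,-0.2,-0.2,-0.2])

```text
clock: 8.1
tool_pos: [0.503, 0.1029, 0.1367]
eef_rot: [0.685, 0.728, -0.001, 0.0]
contact_force: [-0.8, 0.3, -0.0]
opening: 0.563
finger_force: 15.0
```

```bash
python3 - <<'E'
from h import *
plan([.5032,.1171,.0815],.062)
r.snapshot("scene"); im=r.snapshot("top")
for n in("scene","top"):
    for t in("gap_plate","riser"):
        m=best(n,t); print(n,t, None if m is None else m.sum())
a=cv2.resize(im[245:330,270:360],None,fx=6,fy=6,interpolation=cv2.INTER_CUBIC); cv2.imwrite("pics/t2.png",a)
E
```

```text
t 8.1 turn now [-0.07  0.08 -0.08] shift mm [14.2  1.1 55.2] pos [0.503  0.1029 0.1367] yaw 3.48 q7 -0.22 open 0.5626 F 14.999627619981766 [-0.8  0.3 -0. ]
scene gap_plate 804
scene riser 1325
top gap_plate None
top riser None
```

Call:
play_rows(translation=[[0.0142,0.0011,0.02],[0,0,0.02],[0,0,0.01],[0,0,0.003],[0,0,0.001],[0,0,0.001],[0,0,0],[0,0,0]], delta_rot=[[0,0,0],[0,0,0],[0,0,0],[0,0,0],[0,0,0],[0,0,0],[0,0,0],[0,0,0]], grip=[-0.2,-0.2,-0.2,-0.2,-0.2,-0.2,-0.2,-0.2])

```text
clock: 9.4
tool_pos: [0.5036, 0.1188, 0.0823]
eef_rot: [0.685, 0.729, 0.0, 0.0]
contact_force: [0.6, -0.5, -1.1]
opening: 0.566
finger_force: 15.0
```

```bash
python3 - <<'E'
from h import *
plan([.5032,.1171,.0813],.062)
E
```

```text
t 9.4 turn now [ 0.03 -0.01  0.01] shift mm [-1.7 -0.5  1. ] pos [0.5036 0.1188 0.0823] yaw 3.57 q7 -0.23 open 0.5661 F 14.999732673168182 [ 0.6 -0.5 -1.1]
```

Call:
play_rows(translation=[[-0.0017,-0.0005,0.0008],[0,0,0],[0,0,0],[0,0,0],[0,0,0],[0,0,0],[0,0,0.006],[0,0,0.006],[0,0,0]], delta_rot=[[0,0,0],[0,0,0],[0,0,0],[0,0,0],[0,0,0],[0,0,0],[0,0,0],[0,0,0],[0,0,0]], grip=[-0.2,-0.2,-0.2,0.2,0.4,0.4,0.4,0.4,0.4])

```text
clock: 10.52
tool_pos: [0.5027, 0.117, 0.0685]
eef_rot: [0.685, 0.729, -0.0, -0.0]
contact_force: [-0.2, -0.2, -0.4]
opening: 0.701
finger_force: 0.0
```

Call:
play_rows(translation=[[0,0,0],[0,0,0],[0,0,0],[0,0,0],[0,0,0],[0,0,0],[0,0,0],[0,0,0]], delta_rot=[[0,0,0],[0,0,0],[0,0,0],[0,0,0],[0,0,0],[0,0,0],[0,0,0],[0,0,0]], grip=[0,0,0,0,0,0,0.4,0.4])

```text
clock: 11.52
tool_pos: [0.5031, 0.1171, 0.0694]
eef_rot: [0.685, 0.729, 0.0, -0.0]
contact_force: [0.2, 0.5, 0.0]
opening: 0.698
finger_force: 0.0
```

Call:
play_rows(translation=[[0,0,-0.015],[0,0,-0.04],[0,0,-0.05],[0,0,-0.05],[0.06,0,-0.03],[0.06,0,0],[0.05,0,0],[0,0,0]], delta_rot=[[0,0,0],[0,0,0],[0,0,0],[0,0,0],[0,0,0],[0,0,0],[0,0,0],[0,0,0]], grip=[0.4,0.4,0.4,0.4,0.4,0.4,0.4,0.4])

```text
clock: 12.52
tool_pos: [0.4911, 0.2882, 0.2532]
eef_rot: [0.682, 0.732, 0.002, -0.001]
contact_force: [-0.5, 0.1, 0.3]
opening: 0.698
finger_force: 0.0
```

```bash
python3 - <<'E'
from h import *
plan([.516,.276,.2],.062)
ims={n:r.snapshot(n) for n in("scene","top")}
for n in ims:
    for t,p in(("gap_plate",(.014,.024)),("riser",(0,.014))):
        o=r.silhouettes(n,t)
        for x in o[:1]:
            print(n,t,x["confidence"],x["pixels"].sum(),*(np.round(v,4) for v in fit({n:x["pixels"]},[.503,.116,.06],.05,.09,*p)))
    o=proj(n,[[.503,.116,.02]])[0].astype(int); a=ims[n][o[1]-37:o[1]+38,o[0]-50:o[0]+50]
    cv2.imwrite(f"pics/p3{n}.png",a)
cv2.imwrite("pics/p3.png",np.vstack([cv2.resize(cv2.imread(f"pics/p3{n}.png"),(400,300),interpolation=cv2.INTER_CUBIC) for n in ims]))
E
```

```text
t 12.525 turn now [ 0.04 -0.25  0.49] shift mm [-13.7  24.1  53.2] pos [0.4911 0.2882 0.2532] yaw 4.05 q7 -0.47 open 0.6981 F 0.0 [-0.5  0.1  0.3]
scene gap_plate 0.57 1257 [0.505  0.115  0.0577] 0.0211
scene riser 0.8 316 [0.5025 0.1128 0.0183] 3.2343
top gap_plate 0.88 1095 [0.5014 0.1169 0.0651] 0.0317
top riser 0.4 358 [ 0.5097  0.1127 -0.0067] 3.1079
```

View pics/p3.png

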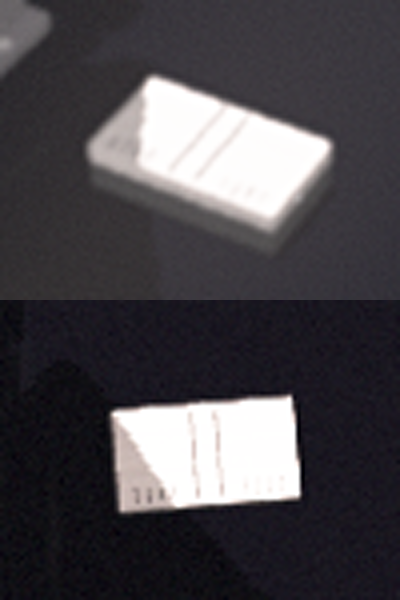

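The plate sits on the riser with its pose matching the riser's earlier fit to about 0.5 mm in both cameras; only the arm's shadow crosses it. Now I'll measure the stand and tweezers from the first pictures.

```bash
python3 - <<'E'
from h import *
from scipy.optimize import minimize
S=8
def rend(n,p,o,w):
    out=np.zeros((w[1]*S,w[0]*S),np.uint8)
    for b in((.06,.086,0,.01),(.046,.07,.01,.038)):
        h=cv2.convexHull(proj(n,box(p,*b)).astype(np.float32))[:,0]; cv2.fillPoly(out,[np.round((h-o+.5)*S).astype(int)],1)
    return cv2.GaussianBlur(cv2.resize(out.astype(np.float32),tuple(w),interpolation=cv2.INTER_AREA),(0,0),.7)
M={}
for n,o,w,ig in(("top",(200,255),(70,60),None),("scene",(182,187),(70,75),(196,187,222,240))):
    g=cv2.cvtColor(cv2.imread(f"pics/{n}0.png"),cv2.COLOR_BGR2GRAY)[o[1]:o[1]+w[1],o[0]:o[0]+w[0]]
    m=(g>(75 if n=="top" else 90)).astype(np.float32); k=np.ones_like(m)
    m=cv2.morphologyEx(m,cv2.MORPH_CLOSE,np.ones((7,7)))
    if n=="scene":
        k[:222-187,:]=0   # tweezers and far corner
    M[n]=(np.array(o),w,m,k); print(n,m.sum())
for ks in(["top"],["scene"],["top","scene"]):
    f=lambda p:sum((((rend(n,p,M[n][0],M[n][1])-M[n][2])*M[n][3])**2).sum()/300 for n in ks)
    p0=np.array([.513,.276,.05]); s=minimize(f,p0,method="Nelder-Mead",options=dict(initial_simplex=p0+np.array([[0,0,0],[.006,0,0],[0,.006,0],[0,0,.1]]),xatol=1e-4,fatol=1e-5))
    print(ks,s.x.round(4),round(s.fun,3))
print("head top",ray("top",(225.8,274.8),.1025),"scene",ray("scene",(212,193.6),.1025))
print("rests scene",ray("scene",[(180+137/5,187+145/5),(180+200/5,187+160/5)],.056))
a=cv2.resize(cv2.imread("pics/scene0.png")[185:245,185:245],None,fx=9.5,fy=9.5,interpolation=cv2.INTER_CUBIC); cv2.imwrite("pics/tw.png",a)
E
```

```text
top 1290.0
scene 2147.0
['top'] [0.5174 0.2815 0.0446] 0.088
['scene'] [0.5221 0.2807 0.0429] 0.078
['top', 'scene'] [0.5185 0.2807 0.0574] 0.423
head top [[0.51951294 0.2808034  0.1025    ]] scene [[0.52739847 0.28109263 0.1025    ]]
rests scene [[0.51753052 0.29078716 0.056     ]
 [0.5226889  0.26586015 0.056     ]]
```

View pics/tw.png

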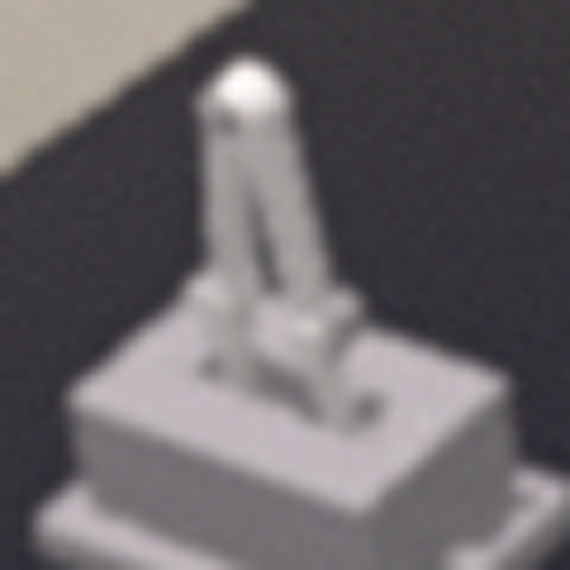

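```bash
python3 - <<'E'
from h import *
# tweezers head seen by each camera vs upright in the fitted stand
for n,p,uv in(("scene",(.5221,.2807,.1025),(210.9,195.3)),("top",(.5174,.2815,.1025),(225.8,274.8))):
    print(n,proj(n,[p])[0],uv,(ray(n,uv,.1025)[0]-p).round(4)*1e3)
plan([.52,.281,.1135],np.pi/2+.044)
E
```

```text
scene [210.16203346 195.13417126] (210.9, 195.3) [ 0.3 -1.4  0. ]
top [225.41869824 275.93219748] (225.8, 274.8) [ 2.1 -0.7  0. ]
t 12.825 turn now [-4.000e-02  4.000e-02 -8.912e+01] shift mm [-26.8  -0.8 138.9] pos [0.4932 0.2807 0.2524] yaw 3.4 q7 -0.47 open 0.6988 F 0.0 [ 0.   0.  -1.1]
```

Call:
play_rows(translation=[[0,0,0],[0,0,0],[0,0,0],[0,0,0],[0,0,0],[0,0,0],[0,0,0],[0,0,0],[0,0,0],[0,0,0]], delta_rot=[[0,0,-10],[0,0,-10],[0,0,-10],[0,0,-10],[0,0,-10],[0,0,-10],[0,0,-10],[0,0,-10],[0,0,-8.5],[0,0,0]], grip=[0.4,0.4,0.4,0.4,0.4,0.4,0.4,0.4,0.4,0.4])

```text
clock: 14.08
tool_pos: [0.4932, 0.2812, 0.2521]
eef_rot: [-0.016, 1.0, -0.0, -0.0]
contact_force: [-0.6, -0.3, -0.8]
opening: 0.699
finger_force: 0.0
```

```bash
python3 - <<'E'
from h import *
plan([.52,.281,.1135],np.pi/2+.044)
E
```

```text
t 14.075 turn now [-0.02 -0.02 -0.67] shift mm [-26.8  -1.3 138.6] pos [0.4932 0.2812 0.2521] yaw 91.85 q7 0.65 open 0.6986 F 0.0 [-0.6 -0.3 -0.8]
```

Call:
play_rows(translation=[[-0.0273,-0.0008,0.02],[0,0,0.04],[0,0,0.04],[0,0,0.025],[0,0,0.01],[0,0,0.0036],[0,0,0],[0,0,0]], delta_rot=[[0,0,-0.6],[0,0,0],[0,0,0],[0,0,0],[0,0,0],[0,0,0],[0,0,0],[0,0,0]], grip=[0.4,0.4,0.4,0.4,0.4,0.4,0.4,0.4])

```text
clock: 15.08
tool_pos: [0.5206, 0.2831, 0.1146]
eef_rot: [-0.023, 1.0, 0.0, 0.001]
contact_force: [-0.3, -0.5, -0.3]
opening: 0.701
finger_force: 0.0
```

```bash
python3 - <<'E'
from h import *
plan([.5205,.2805,.1135],np.pi/2+.044)
im=r.snapshot("scene"); cv2.imwrite("pics/g4.png",cv2.resize(im[170:250,170:260],None,fx=6,fy=6,interpolation=cv2.INTER_CUBIC))
E
```

```text
t 15.075 turn now [0.05 0.09 0.11] shift mm [ 0.2 -2.5  1.1] pos [0.5206 0.2831 0.1146] yaw 92.63 q7 0.59 open 0.7008 F 0.0 [-0.3 -0.5 -0.3]
```

View pics/g4.png

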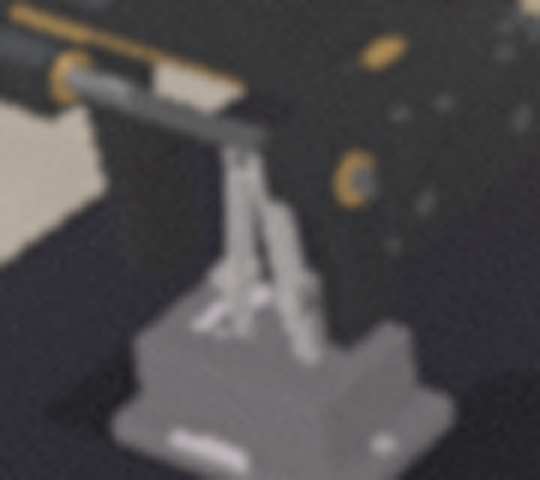

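The fingers stand on either side of the rests (at about (150,210) and (350,250) in the crop), and the head is clear of the body. Closing lightly now.

Call:
play_rows(translation=[[0,-0.0025,0.0008],[0,0,0],[0,0,0],[0,0,0],[0,0,0],[0,0,0],[0,0,0],[0,0,0],[0,0,0],[0,0,0]], delta_rot=[[0,0,0],[0,0,0],[0,0,0],[0,0,0],[0,0,0],[0,0,0],[0,0,0],[0,0,0],[0,0,0],[0,0,0]], grip=[0.2,0,-0.1,-0.2,-0.28,-0.34,-0.36,-0.36,-0.36,-0.36], squeeze=20)

```text
clock: 16.38
tool_pos: [0.5202, 0.2803, 0.1127]
eef_rot: [-0.023, 1.0, -0.0, -0.0]
contact_force: [-0.4, 0.8, -0.4]
opening: 0.318
finger_force: 3.4
```

```bash
python3 - <<'E'
from h import *
plan([.5205,.2805,.1135],np.pi/2+.044)
E
```

```text
t 16.375 turn now [-0.   -0.    0.14] shift mm [-0.3  0.2 -0.8] pos [0.5202 0.2803 0.1127] yaw 92.66 q7 0.6 open 0.3178 F 3.4410811588168144 [-0.4  0.8 -0.4]
```

Call:
play_rows(translation=[[0,0,-0.005],[0,0,-0.015],[0,0,-0.02],[0,0,-0.02],[0,0,-0.01],[0,0,0],[0,0,0]], delta_rot=[[0,0,0],[0,0,0],[0,0,0],[0,0,0],[0,0,0],[0,0,0],[0,0,0]], grip=[-0.36,-0.36,-0.36,-0.36,-0.4,-0.43,-0.45])

```text
clock: 17.25
tool_pos: [0.5199, 0.28, 0.1823]
eef_rot: [-0.023, 1.0, -0.0, -0.0]
contact_force: [0.3, -0.3, -1.2]
opening: 0.276
finger_force: 4.9
```

```bash
python3 - <<'E'
from h import *
plan([.5032,.1165,.17],np.pi/2+.062)
im=r.snapshot("scene"); cv2.imwrite("pics/g5.png",cv2.resize(im[150:250,170:290],None,fx=5,fy=5,interpolation=cv2.INTER_CUBIC))
E
```

```text
t 17.25 turn now [-0.03 -0.04 -0.88] shift mm [  26.8 -162.2   12.3] pos [0.5199 0.28   0.1823] yaw 92.67 q7 0.64 open 0.2761 F 4.89050030708313 [ 0.3 -0.3 -1.2]
```

View pics/g5.png

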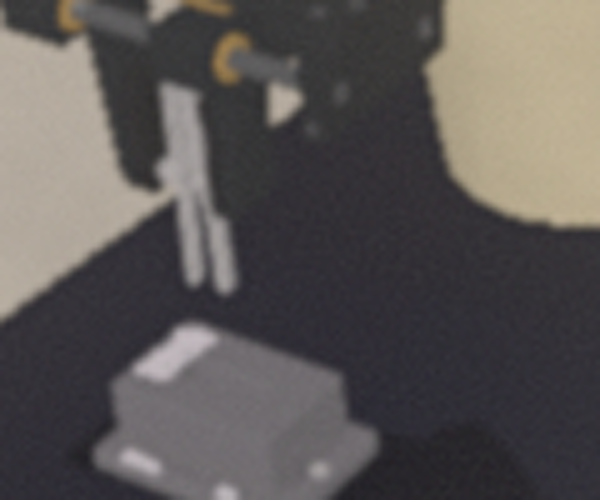

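Call:
play_rows(translation=[[0.0034,-0.02,0],[0.0067,-0.04,0],[0.0067,-0.04,0],[0.005,-0.031,0],[0.0033,-0.02,0],[0.0017,-0.011,0],[0,0,0],[0,0,0]], delta_rot=[[0,0,-0.9],[0,0,0],[0,0,0],[0,0,0],[0,0,0],[0,0,0],[0,0,0],[0,0,0]], grip=[-0.45,-0.45,-0.45,-0.45,-0.45,-0.45,-0.45,-0.45])

```text
clock: 18.3
tool_pos: [0.5034, 0.1185, 0.1828]
eef_rot: [-0.032, 0.999, 0.001, 0.0]
contact_force: [0.2, -0.1, 0.0]
opening: 0.272
finger_force: 4.9
```

```bash
python3 - <<'E'
from h import *
plan([.5032,.1165,.1297],np.pi/2+.062)
E
```

```text
t 18.3 turn now [0.09 0.04 0.11] shift mm [ 0.3 -2.  53.1] pos [0.5034 0.1185 0.1828] yaw 93.66 q7 0.8 open 0.2723 F 4.86609511077404 [ 0.2 -0.1  0. ]
```

Call:
play_rows(translation=[[0,-0.002,0.01],[0,0,0.02],[0,0,0.013],[0,0,0.005],[0,0,0],[0,0,0]], delta_rot=[[0,0,0],[0,0,0],[0,0,0],[0,0,0],[0,0,0],[0,0,0]], grip=[-0.45,-0.45,-0.45,-0.45,-0.45,-0.45])

```text
clock: 19.05
tool_pos: [0.5036, 0.1152, 0.1351]
eef_rot: [-0.031, 1.0, 0.0, 0.0]
contact_force: [-0.7, -0.0, -0.8]
opening: 0.278
finger_force: 4.9
```

```bash
python3 - <<'E'
from h import *
plan([.5032,.1165,.1297],np.pi/2+.062)
im=np.mean([r.snapshot("scene").astype(np.float32) for _ in range(4)],0).astype(np.uint8); cv2.imwrite("pics/full6.png",im)
cv2.imwrite("pics/g6.png",cv2.resize(im[215:300,240:340],None,fx=7,fy=7,interpolation=cv2.INTER_CUBIC))
m=best("scene","gap_plate"); print(fit({"scene":m},[.503,.116,.06],.05,.09,.014,.024))
E
```

```text
t 19.05 turn now [0.02 0.04 0.01] shift mm [0.3 1.4 5.4] pos [0.5036 0.1152 0.1351] yaw 93.56 q7 0.75 open 0.2782 F 4.877608940005302 [-0.7 -0.  -0.8]
(array([0.50493464, 0.11389454, 0.0677758 ]), np.float64(0.048884082585573196))
```

View pics/g6.png

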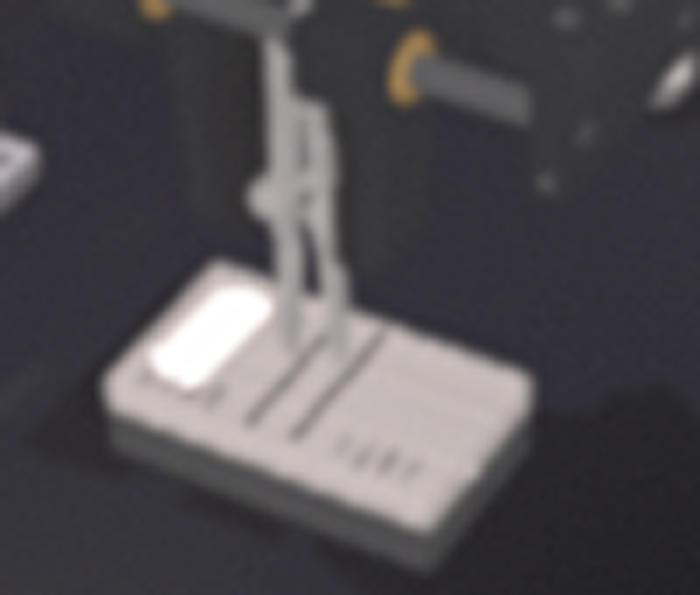

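The tips hover just above the plate at about (291,345) and (341,358) in the 7x crop, near the two lines. Working out the residual offset and tilt now.

```bash
python3 - <<'E'
from h import *
full=lambda p:np.array(p)/7+[240,215]-.43
tip=np.array([full((291,345)),full((341,358))])
L=np.array([full(p) for p in((255,423),(320,340),(300,437),(380,333))])
Lw=ray("scene",L,.024)[:,:2]; print("lines world",Lw.round(4))
c=Lw.mean(0);u=Lw[1]-Lw[0]+Lw[3]-Lw[2];print("line yaw",np.degrees(np.arctan2(u[1],u[0])),"centre",c, "gap",np.linalg.norm(Lw[0]-Lw[2]))
u/=np.linalg.norm(u);v=np.array([-u[1],u[0]])
for z in(.0304,.0324,.0344):
    t=ray("scene",tip,z)[:,:2]; print(z,"tips rel line centre along,across mm",((t-c)@np.c_[u,v]*1e3).round(1), "xy",t.round(4))
# expected for an upright pair under the tool
s=r.get_state();T=s["tool_pos"];a=s["eef_rot"];y=R.from_quat(a).apply([0,1,0])
b=np.array([.0018,-.0008,0])
print("pred tips/head px(7x)",((proj("scene",[T+b+[0,0,-.1027]+k*.006*y for k in(1,-1)]+[T+b+[0,0,-.1027+.092]])-[240,215]+.43)*7).round(0))
im=r.snapshot("top");print([ (d["confidence"],d["pixels"].sum()) for d in r.silhouettes("top","tweezers")[:2]])
E
```

```text
lines world [[0.4839 0.1174]
 [0.5164 0.1213]
 [0.4856 0.1056]
 [0.5263 0.1104]]
line yaw 6.7116440482067885 centre [0.50307484 0.11367255] gap 0.011967617747412557
0.0304 tips rel line centre along,across mm [[ 3.3  7.9]
 [ 4.4 -5.2]] xy [[0.5055 0.1219]
 [0.508  0.109 ]]
0.0324 tips rel line centre along,across mm [[ 1.4  6.7]
 [ 2.5 -6.3]] xy [[0.5037 0.1205]
 [0.5062 0.1077]]
0.0344 tips rel line centre along,across mm [[-0.5  5.6]
 [ 0.5 -7.4]] xy [[0.5019 0.1191]
 [0.5045 0.1064]]
pred tips/head px(7x) [[295. 343.]
 [338. 359.]
 [300.  45.]]
[]
```

```bash
cat > lines.py <<'E'
from h import *
def lines(img,off,xs,p=(.505,.115,.0577)):
    "dark-line offsets across the plate frame p (mm), subpixel, at plate x in xs"
    g=cv2.cvtColor(img,cv2.COLOR_BGR2GRAY).astype(np.float32)
    u=np.array([np.cos(p[2]),np.sin(p[2])]);v=np.array([-u[1],u[0]]); ys=np.arange(-.012,.0121,.0002); out=[]
    for x in xs:
        P=np.c_[np.array(p[:2])+x*u+ys[:,None]*v,np.full(len(ys),.024)]
        q=(proj("scene",P)-off).astype(np.float32)
        f=cv2.remap(g,q[:,:1],q[:,1:],cv2.INTER_CUBIC)[:,0]; f=f-cv2.GaussianBlur(f[:,None],(1,0*2+61),12)[:,0]
        row=[]
        for lo,hi in((.0025,.0095),(-.0095,-.0025)):
            k=(ys>lo)&(ys<hi); w=np.clip(-f[k]-.3*(-f[k]).max(),0,None); row.append((w*ys[k]).sum()/w.sum()*1e3)
        out.append([x*1e3]+row)
    return np.array(out)
E
python3 - <<'E'
from lines import *
o=proj("scene",[[.503,.116,.02]])[0].astype(int)-[50,37]
print("before\n",lines(cv2.imread("pics/p3scene.png"),o,np.arange(-.02,.0201,.004)).round(2))
print("now\n",lines(cv2.imread("pics/full6.png"),np.zeros(2),np.arange(-.02,.0201,.004)).round(2))
E
```

```text
before
 [[-20.     4.95  -7.19]
 [-16.     5.18  -6.95]
 [-12.     5.29  -6.9 ]
 [ -8.     5.14  -6.62]
 [ -4.     5.08  -6.67]
 [  0.     5.08  -6.66]
 [  4.     5.4   -6.95]
 [  8.     5.43  -6.9 ]
 [ 12.     5.34  -6.75]
 [ 16.     5.35  -6.65]
 [ 20.     5.42  -6.3 ]]
now
 [[-20.     4.92  -7.09]
 [-16.     5.27  -7.  ]
 [-12.     5.28  -6.84]
 [ -8.     5.05  -6.62]
 [ -4.     5.07  -6.59]
 [  0.     5.09  -6.7 ]
 [  4.     5.46  -6.9 ]
 [  8.     5.33  -6.92]
 [ 12.     5.46  -6.85]
 [ 16.     4.55  -6.61]
 [ 20.     5.26  -6.37]]
```

Call:
play_rows(translation=[[0,0,0.002],[0,0,0.002],[0,0,0.0015],[0,0,0],[0,0,0],[0,0,0]], delta_rot=[[0,0,-0.3],[0,0,0],[0,0,0],[0,0,0],[0,0,0],[0,0,0]], grip=[-0.455,-0.455,-0.455,-0.455,-0.455,-0.455])

```text
clock: 20.15
tool_pos: [0.5034, 0.115, 0.1293]
eef_rot: [-0.034, 0.999, 0.0, 0.0]
contact_force: [-0.3, 0.0, -1.2]
opening: 0.273
finger_force: 5.0
```

```bash
python3 - <<'E'
from lines import *
ims=[];st=[]
for _ in range(8):
    ims.append(r.snapshot("scene").astype(np.float32)); s=r.get_state(); st.append([*s["tool_pos"],s["opening"]*.088,s["contact_force"][2]])
im=np.mean(ims,0).astype(np.uint8); cv2.imwrite("pics/full7.png",im); st=np.array(st);print(st.mean(0).round(5),st.std(0).round(5))
plan([.5036,.1152,.1297],np.pi/2+.068)
s=r.get_state();T=st[:,:3].mean(0);y=R.from_quat(s["eef_rot"]).apply([0,1,0]);b=np.array([.0018,-.0008,0])
print("pred tips px",(proj("scene",[T+b+[0,0,-.1027]+k*.006*y for k in(1,-1)])).round(2))
p=(.50504,.1143,.068);u=np.array([np.cos(p[2]),np.sin(p[2])]);v=np.array([-u[1],u[0]])
big=cv2.resize(im[245:285,262:312],None,fx=14,fy=14,interpolation=cv2.INTER_CUBIC)
for k in(6,-6): 
    q=proj("scene",[[*(np.array(p[:2])+x*u+k*1e-3*v),.024] for x in(-.022,.022)]); q=((q-[262,245]+.5)*14).astype(int)
    cv2.circle(big,tuple(q[0].tolist()),3,(0,0,255),-1);cv2.circle(big,tuple(q[1].tolist()),3,(0,0,255),-1)
for i in range(0,50,10): cv2.putText(big,str(262+i),(i*14,10),0,.4,(0,255,255),1)
for i in range(0,40,5): cv2.putText(big,str(245+i),(0,i*14+12),0,.4,(0,255,255),1)
cv2.imwrite("pics/g7.png",big)
E
```

```text
[ 0.50336  0.11502  0.12929  0.02396 -0.81498] [1.0000e-05 1.0000e-05 2.0000e-05 1.8000e-04 5.9673e-01]
t 20.55 turn now [ 0.    0.   -0.03] shift mm [-0.3  0.2 -0.4] pos [0.5034 0.115  0.1293] yaw 93.87 q7 0.75 open 0.2758 F 4.971888139843941 [ 0.3 -0.5 -1.3]
pred tips px [[281.79 266.13]
 [287.91 268.4 ]]
```

View pics/g7.png

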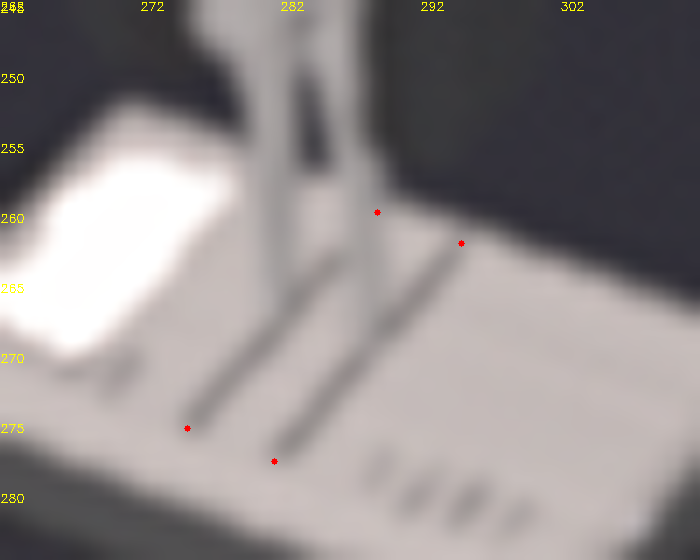

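The plate crop shows both tips ending at about (276,311) and (372,335). Dropped onto the plate, they land on the two lines to within about 0.3 mm. The opening is 23.96 mm, which puts the gap at about 12 mm, and the clearance is about 2.6 mm. Everything is steady, so I'm handing in.

```bash
python3 - <<'E'
from h import *
print(r.finish_job())
E
```

```text
the job is handed in; nothing more can be done
None
```

The engraved plate lies flat and flush on the riser. The tweezers are held upright about 2.6 mm above it, squeezed to a 12 mm gap with each tip over its line to within about 0.3 mm by camera. The job is handed in at about 20.6 s.

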